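# Release the filter cassette of the bench dust extractor

### The arm

A 6-joint arm with a two-finger parallel gripper is mounted at the origin on the work surface. World frame = base frame: x ahead of the robot, y to its left, z up, the work surface at z = 0. Lengths are in m, angles in rad, forces in N, time in s.
With the tool pointing down it reaches from about 0.35 to 0.775 m from the base axis. Payload 5.5 kg.
Tool frame: the origin (TCP) lies midway between the tips of the shut fingers; the grasp point (between the pads) lies grip_point_offset behind it (grip_point_offset is the distance from the TCP to the grasp point, in m); z points along the fingers, y is the direction in which the jaws open and shut (so a half turn about z gives the same grasp; the last joint's range is limited). The gripper opens to 85 mm and grips with 20 to 120 N. Pads are 22 mm wide; open, the fingers measure 114 mm over their backs; the gripper's body (76 mm by 85 mm) begins 54 mm behind the grasp point. The pads swing forward as they close: fully open they stand 13 mm farther back than shut.
Start: joints at [-1.436, 0.313, 0.046, 1.304, 0, 1.431], TCP at [0.156, -0.553, 0.231] pointing down, gripper open.
Joint ranges: [-2.76, 2.76], [-0.86, 1.69], [-1.03, 1.26], [-2.2, 2.34], [-1.47, 1.5], [-3.14, 3.14]. Speed limits (rad/s): [2.57, 2.57, 3.14, 3.14, 3.14, 3.14].

### API

Orientations are given as a unit quaternion [w, x, y, z].
In Python, from workcell import * gives the robot as it stands.
- The arm moves only by the tool send_rows, never from a script. Its argument "series" is one flat list of numbers, 7 for each row, row after row: the shift along the tool's x, y, z in cm, then the turn, a rotation vector about the tool's x, y, z in degrees, then the opening, from 0 (shut) to 1 (fully open). A call has 1 to 10 rows; each row is the pose to reach, as a shift and turn from the pose commanded when the call began, along the tool's axes at that moment; what a row does not reach only later rows make up. A row lasts 1/12 s, in which the tool goes at most 41.7 mm and 7.16 degrees, less where a joint would pass 70% of its speed; a pose out of reach is approached as far as the arm can. A call with a gripper value outside its range is refused whole. The fingers move at their own pace and stop on an object; "newtons" is the grip in N (left out, the last holds). Time passes only in rows, so rows that repeat a pose let the fingers close. It gives the time, the measured TCP pose, the force and the opening at its end, in the units of the state.
- get_state(): the state, without advancing time (a new reading comes with each control period).
- read_camera(name): name is "scene" or "top"; returns the picture (420x560x3 uint8, blue, green, red); there is no depth.
- camera_info(name): a dict with "K" (3x3 intrinsics, pixels), "D" ([k1, k2, p1, p2, k3] as OpenCV has them; the pictures are not rectified), "xyz" and "attitude" of the camera in the world. Camera axes: x right, y down, z forward; pixel columns grow to the right and rows downward; lengths in m; the calibration is good to about 2 mm. A picture is of the moment at which its call begins. camera_info takes no time and is no camera call.
- hand_in(): hands the job in, once; it reports no verdict.
Trained networks look in the newest picture that a camera, given by its name, has taken for a name from the list of things; names that differ only in an ending like _2 or _b are one class to them, and where a whole thing is asked for, a point or a joint stands for the part that bears it (a point fixed in the world has none). Each returns a list of dicts, best first, with "p" (0 to 1); they miss things now and then, are a little off and sometimes report something else, mostly with a low value. They report only what shows in the picture. A call takes as long as a camera call.
- silhouettes(camera, label): "pixels" (420x560 bool, what is visible of it) and "box" ([left, top, width, height] in pixels, round what is visible of it).
The state is a dict: "clock": time; "joint_pos": joint angles; "qvel": joint speeds; "tau": joint torques, N m; "tcp_pos": TCP position; "orientation": TCP orientation; "wrist_force": force on the tool from outside, world axes, zero at the start; "ft_torque": the same for the moment, N m; "finger_gap": finger opening in m.
Only numpy, scipy, OpenCV 4.12 (cv2) and the standard library are available. Lean on these libraries where they do the work, as an engineer would, in place of code of your own. Each camera call takes 0.05 s, during which the arm holds its last target. There are 200 camera calls.

### The job

The dust extractor's filter is due for a change, so release its filter cassette: press the two latch buttons on top of the housing down together, one fingertip on each, and keep both fully down until the cassette has run out of the front to its stop. Then let both buttons come back up and leave the cassette standing out for the next person. Let the cassette's own spring bring it out, without touching it, and leave the jar, screwdriver, loupe and spare filter where they are.

Things in the scene. Friction and masses are not known exactly. Their poses are not given: they have to be found in the camera images.
- extractor: bench dust extractor, fixed: white box 260 mm deep (x), 220 wide (y), flat top 150 mm above the table; origin under its centre, its x axis points from front to back, so the front with the cassette looks along -x; a suction pipe and black hood (below 125 mm) stand off its left (+y) side up to 205 mm from the centre line. The top is bare but for flush slots, the two buttons (85 mm in front of the centre, 32 mm left and right of the centre line) and the loupe at the back.
- button_left_top (a point): centre of the top face of the left (+y of the extractor) latch button: grey cap 26 x 26 mm in a black bezel, standing 10 mm proud of the housing when up and 3 mm when fully down; pressed along -z. The caps are 64 mm apart centre to centre (38 mm gap between them).
- button_right_top (a point): the same for the right latch button
- button_left (a joint): how far the left latch button is pressed: 0 up, 0.007 m fully down. It springs back: 2.5 N at the start, 6 N at the bottom, up to 2 N more while the latch is loaded. Its bolt lets go of the cassette beyond 0.004 m.
- button_right (a joint): the same for the right latch button
- cassette (a joint): how far the filter cassette stands out: 0 shut and latched, 0.032 m at its stop. A 5 N spring with a damper runs it out slowly, in about 5 s, only while both buttons are down; if they are let up before it is about 0.025 m out, their bolts brake it.
- cassette_front (a point): middle of the cassette's grey front panel (178 wide, 64 high) in the extractor's front, 103 mm above the table; it moves out along the extractor's -x, below the level of the top
- jar_center (a point): centre of a small amber jar with a white lid, 48 mm in diameter, 62 high, standing loose in front of the extractor; leave alone
- screwdriver_center (a point): centre of a 170 mm screwdriver with a yellow handle, lying loose in front of the extractor; leave alone
- loupe_center (a point): centre of a black eyeglass loupe, 38 mm in diameter, 30 high, standing loose on the back of the extractor's top; leave alone
- spare_filter_center (a point): centre of a loose spare filter, a flat cardboard-framed panel 150 x 130 x 30 mm lying at the extractor's right (-y) side; leave alone

How it is judged:
By the outcome, as a careful person would: the job done as asked, in the order asked, and still so for the second after the job is handed in, with the robot touching nothing.
It also fails if it takes over 38 s, if anything falls off the work surface, if the arm or the gripper's body presses on something with over 40 N, if the wrist force passes 120 N, or if a joint passes its speed limit or range.

## Working session

There is one attempt and no reset: what is moved stays moved. The work goes in short steps, Python scripts to look and compute and a tool call to move; the robot and the scene stay as the last step left them, time stands still between calls to the robot, and variables do not carry over. Pictures are saved under pics/ and viewed, about 8 in all and at most 12, crops included, and the job is handed in when it is done.

Besides the shell and the picture viewer there is one more tool, called after "Emit:" in YAML: its name, and indented under it one key for each argument. send_rows: Moves the arm, as the interface text tells. Its arguments: {"type":"object","properties":{"series":{"type":"array"},"newtons":{"type":"number"}},"required":["series"]}

```bash
mkdir -p pics; ls; python3 - <<'E'
from workcell import *
import cv2,numpy as np
print(get_state())
a=[]
for c in("scene","top"):
    i=camera_info(c);print(c,i)
    cv2.imwrite(f"pics/{c}1.png",read_camera(c))
    for l in("button_left","button_right","extractor","cassette","jar_center","loupe_center"):
        for r in silhouettes(c,l)[:3]:
            ys,xs=np.nonzero(r["pixels"]);print(c,l,round(r["p"],2),r["box"],xs.mean().round(1) if len(xs) else None,ys.mean().round(1) if len(xs) else None)
E
```

```text
pics
{'clock': 0.0, 'joint_pos': array([-1.43560952e+00,  3.13979030e-01,  4.49801098e-02,  1.30357748e+00,
       -1.99310379e-05,  1.43119522e+00]), 'qvel': array([ 8.92305402e-05,  3.60765440e-05, -1.31308602e-03, -2.40135172e-06,
        1.11096451e-03,  2.32902329e-04]), 'tau': array([-1.17494288e-03, -4.80626822e+01,  2.98532903e+01,  1.93363521e-02,
       -4.68939311e-05,  9.84918728e-06]), 'tcp_pos': array([ 0.15593818, -0.55293029,  0.23042148]), 'orientation': array([-8.90055418e-04,  9.90575895e-01,  1.36962051e-01, -8.00104966e-06]), 'wrist_force': array([0.24030343, 0.14783568, 1.67846624]), 'ft_torque': array([ 0.05426648,  0.0487008 , -0.01094685]), 'finger_gap': 0.08561594833798919}
scene {'K': array([[465.48229262,   0.        , 284.0069346 ],
       [  0.        , 465.48229262, 212.9675605 ],
       [  0.        ,   0.        ,   1.        ]]), 'D': array([0.02863945, 0.        , 0.        , 0.        , 0.        ]), 'xyz': array([1.0022138 , 0.42839703, 0.82837132]), 'attitude': array([-0.13287882,  0.37579889,  0.85903872, -0.32120226])}
scene button_left 0.47 [2
[... 307 characters left out ...]
66467 ,   0.        , 278.54345154],
       [  0.        , 406.3866467 , 213.15689856],
       [  0.        ,   0.        ,   1.        ]]), 'D': array([-0.01339982,  0.        ,  0.        ,  0.        ,  0.        ]), 'xyz': array([0.37962728, 0.02932319, 1.08008028]), 'attitude': array([ 0.07624366, -0.63942078,  0.76017614, -0.08637253])}
top extractor 0.97 [266.3, 138.5, 139.8, 124.2] 346.8 199.1
top cassette 0.76 [311.6, 241.6, 74.6, 17.7] 349.4 248.4
top jar_center 0.59 [268.1, 275.3, 17.8, 17.1] 276.0 284.3
top jar_center 0.57 [358.9, 219.5, 15.3, 12.9] 367.6 227.2
top loupe_center 0.67 [310.4, 241.9, 80.3, 15.9] 349.6 248.4
top loupe_center 0.54 [364.3, 149.6, 9.9, 15.9] 368.9 157.3
```

```bash
cat > h.py <<'E'
from workcell import *
import cv2,numpy as np
from scipy.spatial.transform import Rotation as R
def cam(c):
    i=camera_info(c);q=np.array(i["attitude"]);return i["K"],i["D"],np.array(i["xyz"]),R.from_quat(q[[1,2,3,0]]).as_matrix()
def ray(c,uv,z):
    K,D,t,M=cam(c);p=cv2.undistortPoints(np.array([[uv]],float),K,D)[0,0];d=M@np.array([*p,1]);return t+d*(z-t[2])/d[2]
def proj(c,P):
    K,D,t,M=cam(c);P=np.atleast_2d(P);return cv2.projectPoints((P-t)@M,np.zeros(3),np.zeros(3),K,D)[0][:,0]
E
python3 - <<'E'
from h import *
print(ray("scene",(239,162),.158),ray("scene",(225,144.5),.158), ray("top",(367.6,227.2),.16),ray("top",(349.4,248.4),.103))
a=cv2.imread("pics/top1.png")[120:320,250:450];b=cv2.imread("pics/scene1.png")[90:290,110:350]
cv2.imwrite("pics/topc.png",cv2.resize(a,None,fx=3,fy=3,interpolation=cv2.INTER_CUBIC))
cv2.imwrite("pics/scenec.png",cv2.resize(b,None,fx=3,fy=3,interpolation=cv2.INTER_CUBIC))
E
```

```text
[ 0.54755374 -0.13717611  0.158     ] [ 0.52991442 -0.20011802  0.158     ] [ 0.52551137 -0.19924757  0.16      ] [ 0.49106412 -0.15854965  0.103     ]
```

View pics/topc.png

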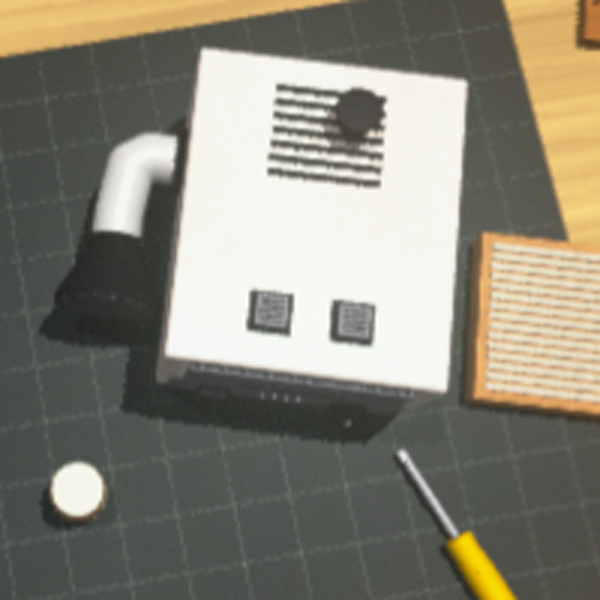

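View pics/scenec.png

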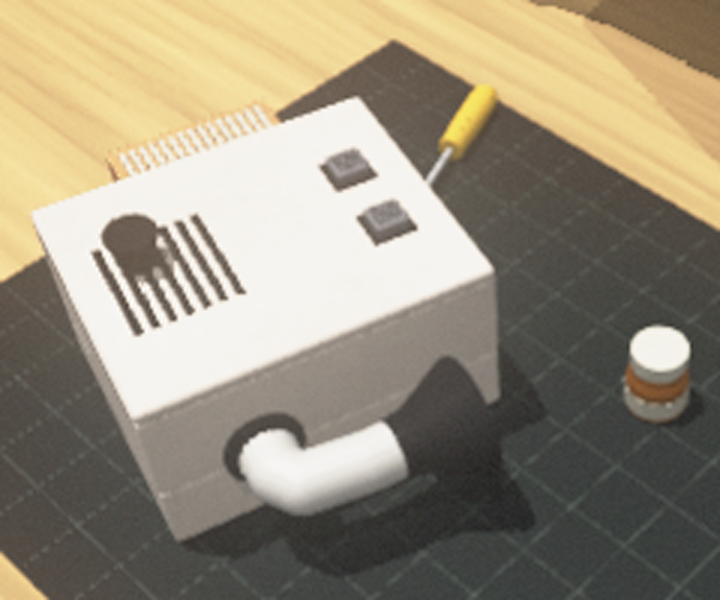

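View pics/top1.png

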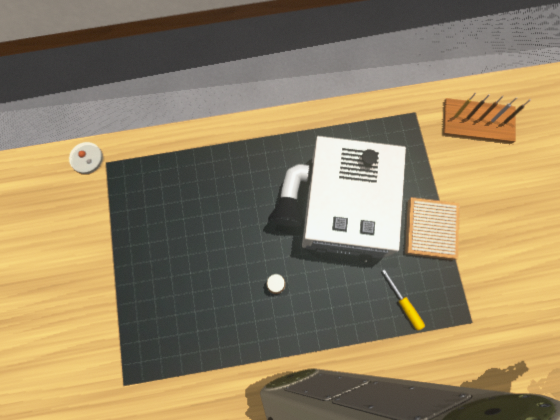

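The pictures show the white extractor, with its front towards the robot. In the top view the left cap is at about (340,223) and the right at (368,227). The jar, screwdriver and spare filter are clear of the caps, and the loupe is at the back. Next I fit the planar pose from both views.

```bash
cat >> h.py <<'E'
def goal(P,yaw,z):
    """remaining shift (cm, tool axes) and rotvec (deg, tool axes) from measured pose to tool-down, tool y along +-extractor y"""
    s=get_state();q=s["orientation"];M=R.from_quat(q[[1,2,3,0]])
    best=None
    for k in(0,np.pi):
        G=R.from_euler("z",yaw+k)*R.from_euler("x",np.pi)
        r=(M.inv()*G).as_rotvec(degrees=True)
        if best is None or np.linalg.norm(r)<np.linalg.norm(best): best=r
    d=M.inv().apply(np.array([P[0],P[1],z])-s["tcp_pos"])*100
    print("shift",d.round(2),"rot",best.round(2),"tcp",s["tcp_pos"].round(4),"F",s["wrist_force"].round(2),"M",s["ft_torque"].round(2),"gap",round(s["finger_gap"],4),"t",s["clock"])
E
python3 - <<'E'
from h import *
from scipy.optimize import least_squares
L=np.array([[.13,.11,.15],[.13,-.11,.15],[-.13,-.11,.15],[-.13,.11,.15],[-.085,.032,.16],[-.085,-.032,.16]])
f=lambda a,o:(np.array(a)+.5)/3-.5+o
obs={"top":f([(203,48),(467,80),(447,391),(168,355),(271,311),(354,321)],[250,120]),
"scene":f([(135,418),(35,212),(358,97),(495,270),(387,217),(348,165)],[110,90])}
W=lambda p,L:np.c_[L[:,:2]@np.array([[np.cos(p[2]),-np.sin(p[2])],[np.sin(p[2]),np.cos(p[2])]]).T+p[:2],L[:,2]]
for cs in(["top"],["scene"],["top","scene"]):
    r=least_squares(lambda p:np.concatenate([(proj(c,W(p,L))-obs[c]).ravel() for c in cs]),[.62,-.18,0])
    print(cs,r.x.round(4),r.fun.round(1));print(W(r.x,L)[4:].round(4))
p=r.x;B=W(p,L)[4:].mean(0);print(B)
goal(B,p[2],.23)
s=get_state();print("base yaw reach",np.hypot(*B[:2]))
E
```

```text
['top'] [ 0.6175 -0.1953 -0.3026] [-0.7 -0.6  0.7 -0.4  0.7  0.7 -1.3  0.5  0.4 -0.3  0.3 -0.1]
[[ 0.5459 -0.1394  0.16  ]
 [ 0.5269 -0.2005  0.16  ]]
['scene'] [ 0.6192 -0.193  -0.304 ] [-0.6  0.9 -1.9 -0.1  0.9 -0.6  1.2  0.2  0.3 -0.6  0.3 -0.8]
[[ 0.5477 -0.137   0.16  ]
 [ 0.5285 -0.1981  0.16  ]]
['top', 'scene'] [ 0.6182 -0.1944 -0.303 ] [-1.1 -0.8  0.3 -0.6  0.2  0.5 -1.8  0.3 -0.1 -0.5 -0.1 -0.3 -0.6  0.2
 -2.  -0.6  0.7 -1.1  1.  -0.4  0.1 -1.2  0.2 -1.3]
[[ 0.5466 -0.1385  0.16  ]
 [ 0.5275 -0.1996  0.16  ]]
[ 0.53702922 -0.16906934  0.16      ]
shift [ 47.1  -26.66   0.13] rot [ 1.000e-02 -0.000e+00  3.311e+01] tcp [ 0.156  -0.5535  0.2314] F [-1.09 -0.1  -0.15] M [-0.02  0.01  0.04] gap 0.0852 t 0.7
base yaw reach 0.5630140538108946
```

Emit:
send_rows:
  series: [4, -2.2, 0, 0, 0, 3, 0.62, 7, -4, 0, 0, 0, 5, 0.62, 10, -5.7, 0, 0, 0, 8, 0.62, 13, -7.4, 0, 0, 0, 10, 0.62, 16, -9, 0, 0, 0, 12, 0.62, 19, -10.8, 0, 0, 0, 14, 0.62, 22, -12.5, 0, 0, 0, 16, 0.62, 25, -14.2, 0, 0, 0, 18, 0.62, 28, -15.9, 0, 0, 0, 20, 0.62, 31, -17.6, 0, 0, 0, 22, 0.62]
  newtons: 40

```text
clock: 1.53
tcp_pos: [0.4076, -0.2986, 0.2316]
orientation: [0.0, 0.998, -0.055, 0.0]
wrist_force: [1.1, -0.2, -0.9]
finger_gap: 0.0528
```

```bash
python3 -c "
from h import *
goal((.537,-.169),-.303,.2)"
```

```text
shift [ 11.42 -14.32   3.16] rot [ 0.03 -0.04 11.  ] tcp [ 0.4076 -0.2986  0.2316] F [ 1.14 -0.19 -0.9 ] M [-0.07 -0.05 -0.07] gap 0.0528 t 1.5333
```

Emit:
send_rows:
  series: [2, -2.5, 0, 0, 0, 2, 0.62, 4, -5, 0, 0, 0, 4, 0.62, 6, -7.5, 0, 0, 0, 6, 0.62, 8, -10, 0.5, 0, 0, 8, 0.62, 10, -12.5, 1, 0, 0, 10, 0.62, 11, -13.8, 2, 0, 0, 11, 0.62, 11.4, -14.3, 3.2, 0, 0, 11, 0.62, 11.4, -14.3, 3.2, 0, 0, 11, 0.62, 11.4, -14.3, 3.2, 0, 0, 11, 0.62]

```text
clock: 2.28
tcp_pos: [0.5351, -0.1697, 0.1987]
orientation: [-0.0, 0.989, -0.149, -0.001]
wrist_force: [-0.7, -0.3, 0.2]
finger_gap: 0.0528
```

```bash
python3 - <<'E'
from h import *
goal((.537,-.169),-.303,.17)
a=read_camera("scene")[120:220,190:310];b=read_camera("top")[160:260,295:415]
o=np.vstack([cv2.resize(x,None,fx=5,fy=3 if 0 else 5,interpolation=cv2.INTER_CUBIC) for x in(a,b)])
o=np.hstack([cv2.resize(x,(400,333),interpolation=cv2.INTER_CUBIC) for x in(a,b)])
cv2.imwrite("pics/n1.png",o)
E
```

```text
shift [ 0.17 -0.12  2.87] rot [0.   0.11 0.17] tcp [ 0.5351 -0.1697  0.1987] F [-0.73 -0.32  0.22] M [ 0.02 -0.03  0.01] gap 0.0528 t 2.2833
```

View pics/n1.png

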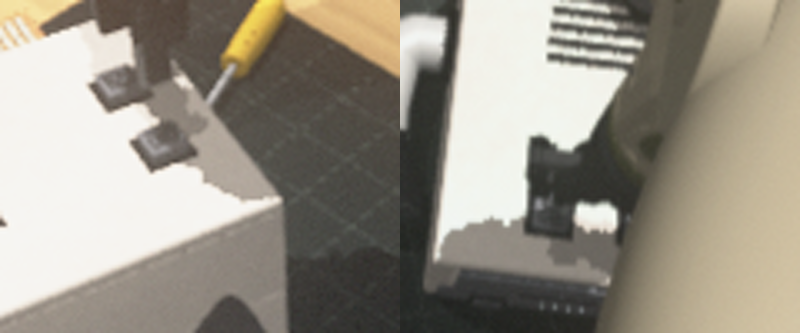

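The fingers are over the two caps, seen with parallax. I descend to just above them and look once more.

Emit:
send_rows:
  series: [0.1, -0.1, 1, 0, 0, 0, 0.62, 0.2, -0.1, 2.2, 0, 0, 0, 0.62, 0.2, -0.1, 3.2, 0, 0, 0, 0.62, 0.2, -0.1, 3.4, 0, 0, 0, 0.62, 0.2, -0.1, 3.4, 0, 0, 0, 0.62]

```text
clock: 2.8
tcp_pos: [0.5368, -0.17, 0.1643]
orientation: [-0.0, 0.989, -0.15, -0.001]
wrist_force: [-0.7, -0.6, 0.9]
finger_gap: 0.0527
```

```bash
python3 - <<'E'
from h import *
goal((.537,-.169),-.303,.153)
a=read_camera("scene")[115:195,190:286];b=read_camera("top")[180:260,310:406]
o=np.hstack([cv2.resize(x,(400,333),interpolation=cv2.INTER_CUBIC) for x in(a,b)])
cv2.imwrite("pics/n2.png",o)
E
```

```text
shift [-0.01 -0.1   1.13] rot [-0.01  0.11  0.06] tcp [ 0.5368 -0.17    0.1643] F [-0.7  -0.64  0.86] M [ 0.03 -0.04  0.03] gap 0.0527 t 2.8
```

View pics/n2.png

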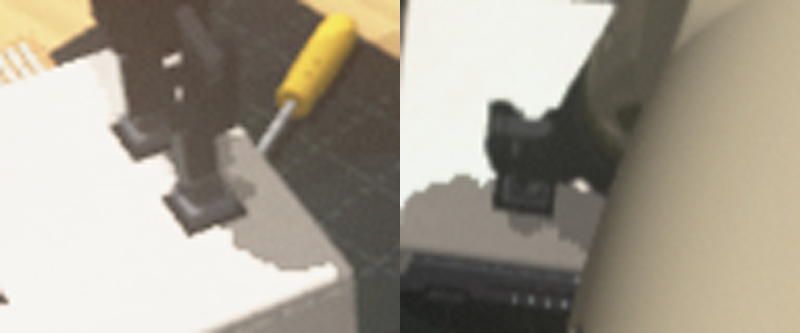

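Both fingertips stand over their caps. Pressing in small steps while watching the force.

Emit:
send_rows:
  series: [0, -0.1, 0.2, 0, 0, 0, 0.62, 0, -0.1, 0.4, 0, 0, 0, 0.62, 0, -0.1, 0.6, 0, 0, 0, 0.62, 0, -0.1, 0.8, 0, 0, 0, 0.62, 0, -0.1, 0.8, 0, 0, 0, 0.62]

```text
clock: 3.32
tcp_pos: [0.5379, -0.1688, 0.1569]
orientation: [-0.0, 0.989, -0.15, -0.0]
wrist_force: [0.6, 0.1, 0.1]
finger_gap: 0.0529
```

Emit:
send_rows:
  series: [0, 0, 0.2, 0, 0, 0, 0.62, 0, 0, 0.4, 0, 0, 0, 0.62, 0, 0, 0.4, 0, 0, 0, 0.62]

```text
clock: 3.57
tcp_pos: [0.5381, -0.1689, 0.1541]
orientation: [0.0, 0.989, -0.15, 0.0]
wrist_force: [-1.7, 1.4, 5.3]
finger_gap: 0.0529
```

Emit:
send_rows:
  series: [0, 0, 0.15, 0, 0, 0, 0.62, 0, 0, 0.3, 0, 0, 0, 0.62, 0, 0, 0.45, 0, 0, 0, 0.62, 0, 0, 0.45, 0, 0, 0, 0.62]

```text
clock: 3.9
tcp_pos: [0.5382, -0.1689, 0.1503]
orientation: [0.0, 0.989, -0.15, 0.001]
wrist_force: [-2.4, 1.3, 10.2]
finger_gap: 0.0532
```

Emit:
send_rows:
  series: [0, 0, 0.1, 0, 0, 0, 0.62, 0, 0, 0.2, 0, 0, 0, 0.62, 0, 0, 0.2, 0, 0, 0, 0.62]

```text
clock: 4.15
tcp_pos: [0.5383, -0.169, 0.1494]
orientation: [0.0, 0.989, -0.15, 0.001]
wrist_force: [-4.4, 2.1, 15.1]
finger_gap: 0.0532
```

Emit:
send_rows:
  series: [0, 0, 0.1, 0, 0, 0, 0.62, 0, 0, 0.2, 0, 0, 0, 0.62, 0, 0, 0.2, 0, 0, 0, 0.62]

```text
clock: 4.4
tcp_pos: [0.5384, -0.169, 0.1493]
orientation: [0.001, 0.989, -0.15, 0.002]
wrist_force: [-8.1, 4.0, 26.5]
finger_gap: 0.0528
```

```bash
python3 - <<'E'
from h import *
goal((.537,-.169),-.303,.148)
E
```

```text
shift [-0.14  0.04  0.13] rot [ 0.05 -0.23  0.12] tcp [ 0.5384 -0.169   0.1493] F [-8.12  3.95 26.48] M [ 0.86  1.72 -0.07] gap 0.0528 t 4.4
```

Emit:
send_rows:
  series: [0, 0, 0, 0, 0, 0, 0.62, 0, 0, 0, 0, 0, 0, 0.62, 0, 0, 0, 0, 0, 0, 0.62, 0, 0, 0, 0, 0, 0, 0.62, 0, 0, 0, 0, 0, 0, 0.62, 0, 0, 0, 0, 0, 0, 0.62, 0, 0, 0, 0, 0, 0, 0.62, 0, 0, 0, 0, 0, 0, 0.62, 0, 0, 0, 0, 0, 0, 0.62, 0, 0, 0, 0, 0, 0, 0.62]

```text
clock: 5.23
tcp_pos: [0.5384, -0.169, 0.1493]
orientation: [0.001, 0.989, -0.15, 0.002]
wrist_force: [-8.8, 3.7, 24.8]
finger_gap: 0.0532
```

Emit:
send_rows:
  series: [0, 0, 0, 0, 0, 0, 0.62, 0, 0, 0, 0, 0, 0, 0.62, 0, 0, 0, 0, 0, 0, 0.62, 0, 0, 0, 0, 0, 0, 0.62, 0, 0, 0, 0, 0, 0, 0.62, 0, 0, 0, 0, 0, 0, 0.62, 0, 0, 0, 0, 0, 0, 0.62, 0, 0, 0, 0, 0, 0, 0.62, 0, 0, 0, 0, 0, 0, 0.62, 0, 0, 0, 0, 0, 0, 0.62]

```text
clock: 6.07
tcp_pos: [0.5384, -0.169, 0.1493]
orientation: [0.001, 0.989, -0.15, 0.002]
wrist_force: [-9.1, 3.4, 25.9]
finger_gap: 0.0529
```

```bash
python3 - <<'E'
from h import *
goal((.537,-.169),-.303,.148)
a=read_camera("scene")[115:195,190:286];b=read_camera("top")[200:280,285:381]
for r in silhouettes("top","cassette")[:2]: print(r["p"],r["box"])
o=np.hstack([cv2.resize(x,(400,333),interpolation=cv2.INTER_CUBIC) for x in(a,b)])
cv2.imwrite("pics/n3.png",o)
E
```

```text
shift [-0.13  0.04  0.13] rot [ 0.05 -0.23  0.12] tcp [ 0.5384 -0.169   0.1493] F [-9.14  3.37 25.91] M [0.8  1.78 0.01] gap 0.0529 t 6.0667
```

View pics/n3.png

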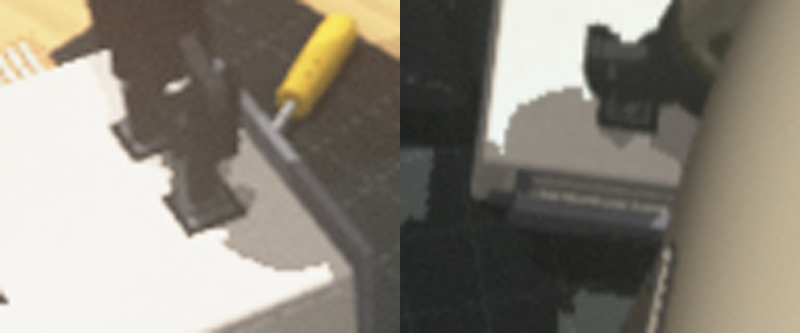

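The cassette panel has begun to slide out along the front edge. I keep holding for about 6 s more.

Emit:
send_rows:
  series: [0, 0, 0, 0, 0, 0, 0.62, 0, 0, 0, 0, 0, 0, 0.62, 0, 0, 0, 0, 0, 0, 0.62, 0, 0, 0, 0, 0, 0, 0.62, 0, 0, 0, 0, 0, 0, 0.62, 0, 0, 0, 0, 0, 0, 0.62, 0, 0, 0, 0, 0, 0, 0.62, 0, 0, 0, 0, 0, 0, 0.62, 0, 0, 0, 0, 0, 0, 0.62, 0, 0, 0, 0, 0, 0, 0.62]

```text
clock: 7.05
tcp_pos: [0.5384, -0.169, 0.1493]
orientation: [0.001, 0.989, -0.15, 0.002]
wrist_force: [-9.0, 3.6, 25.2]
finger_gap: 0.0531
```

Emit:
send_rows:
  series: [0, 0, 0, 0, 0, 0, 0.62, 0, 0, 0, 0, 0, 0, 0.62, 0, 0, 0, 0, 0, 0, 0.62, 0, 0, 0, 0, 0, 0, 0.62, 0, 0, 0, 0, 0, 0, 0.62, 0, 0, 0, 0, 0, 0, 0.62, 0, 0, 0, 0, 0, 0, 0.62, 0, 0, 0, 0, 0, 0, 0.62, 0, 0, 0, 0, 0, 0, 0.62, 0, 0, 0, 0, 0, 0, 0.62]

```text
clock: 7.88
tcp_pos: [0.5384, -0.169, 0.1493]
orientation: [0.001, 0.989, -0.15, 0.002]
wrist_force: [-8.1, 4.8, 24.7]
finger_gap: 0.0528
```

Emit:
send_rows:
  series: [0, 0, 0, 0, 0, 0, 0.62, 0, 0, 0, 0, 0, 0, 0.62, 0, 0, 0, 0, 0, 0, 0.62, 0, 0, 0, 0, 0, 0, 0.62, 0, 0, 0, 0, 0, 0, 0.62, 0, 0, 0, 0, 0, 0, 0.62, 0, 0, 0, 0, 0, 0, 0.62, 0, 0, 0, 0, 0, 0, 0.62, 0, 0, 0, 0, 0, 0, 0.62, 0, 0, 0, 0, 0, 0, 0.62]

```text
clock: 8.72
tcp_pos: [0.5384, -0.169, 0.1493]
orientation: [0.001, 0.989, -0.15, 0.002]
wrist_force: [-8.4, 4.1, 25.3]
finger_gap: 0.0528
```

Emit:
send_rows:
  series: [0, 0, 0, 0, 0, 0, 0.62, 0, 0, 0, 0, 0, 0, 0.62, 0, 0, 0, 0, 0, 0, 0.62, 0, 0, 0, 0, 0, 0, 0.62, 0, 0, 0, 0, 0, 0, 0.62, 0, 0, 0, 0, 0, 0, 0.62, 0, 0, 0, 0, 0, 0, 0.62, 0, 0, 0, 0, 0, 0, 0.62, 0, 0, 0, 0, 0, 0, 0.62, 0, 0, 0, 0, 0, 0, 0.62]

```text
clock: 9.55
tcp_pos: [0.5384, -0.169, 0.1493]
orientation: [0.001, 0.989, -0.15, 0.002]
wrist_force: [-9.4, 4.7, 25.5]
finger_gap: 0.0532
```

Emit:
send_rows:
  series: [0, 0, 0, 0, 0, 0, 0.62, 0, 0, 0, 0, 0, 0, 0.62, 0, 0, 0, 0, 0, 0, 0.62, 0, 0, 0, 0, 0, 0, 0.62, 0, 0, 0, 0, 0, 0, 0.62, 0, 0, 0, 0, 0, 0, 0.62, 0, 0, 0, 0, 0, 0, 0.62, 0, 0, 0, 0, 0, 0, 0.62, 0, 0, 0, 0, 0, 0, 0.62, 0, 0, 0, 0, 0, 0, 0.62]

```text
clock: 10.38
tcp_pos: [0.5385, -0.169, 0.1493]
orientation: [0.001, 0.989, -0.15, 0.002]
wrist_force: [-8.7, 3.4, 25.0]
finger_gap: 0.0528
```

```bash
python3 - <<'E'
from h import *
a=read_camera("scene");cv2.imwrite("pics/s_a.png",a)
c=read_camera("top");cv2.imwrite("pics/t_a.png",c)
E
```

Emit:
send_rows:
  series: [0, 0, 0, 0, 0, 0, 0.62, 0, 0, 0, 0, 0, 0, 0.62, 0, 0, 0, 0, 0, 0, 0.62, 0, 0, 0, 0, 0, 0, 0.62, 0, 0, 0, 0, 0, 0, 0.62, 0, 0, 0, 0, 0, 0, 0.62, 0, 0, 0, 0, 0, 0, 0.62, 0, 0, 0, 0, 0, 0, 0.62, 0, 0, 0, 0, 0, 0, 0.62, 0, 0, 0, 0, 0, 0, 0.62]

```text
clock: 11.32
tcp_pos: [0.5384, -0.169, 0.1493]
orientation: [0.001, 0.989, -0.15, 0.002]
wrist_force: [-9.1, 3.1, 25.9]
finger_gap: 0.0526
```

```bash
python3 - <<'E'
from h import *
a=read_camera("scene");c=read_camera("top");goal((.537,-.169),-.303,.148)
p=np.array([.6182,-.1944,-.303]);cs,sn=np.cos(p[2]),np.sin(p[2])
for n,i in(("scene",a),("top",c)):
    o=cv2.imread(f"pics/{n[0]}_a.png");d=cv2.absdiff(o,i).max(2)
    print(n,"changed px",(d>40).sum(),(cv2.GaussianBlur(d,(5,5),0)>20).sum())
    # expected panel top edge ends, at 0 and 32 mm out
    for out in(0,.032):
        P=[[p[0]+cs*x-sn*y,p[1]+sn*x+cs*y,.135] for x in[-.13-out] for y in(.089,-.089)]
        print(out,proj(n,P).round(1))
o=np.hstack([cv2.resize(a[115:195,200:296],(400,333),interpolation=cv2.INTER_CUBIC),cv2.resize(c[200:280,285:381],(400,333),interpolation=cv2.INTER_CUBIC)])
cv2.imwrite("pics/n4.png",o)
E
```

```text
shift [-0.14  0.04  0.13] rot [ 0.05 -0.23  0.12] tcp [ 0.5384 -0.169   0.1493] F [-8.88  2.64 25.11] M [ 0.78  1.7  -0.03] gap 0.0531 t 11.4167
scene changed px 0 0
0 [[271.1 178.2]
 [234.3 131.1]]
0.032 [[284.3 172.8]
 [246.6 126.6]]
top changed px 0 0
0 [[312.4 240.5]
 [388.1 250.3]]
0.032 [[310.9 253.9]
 [387.1 263.9]]
```

View pics/n4.png

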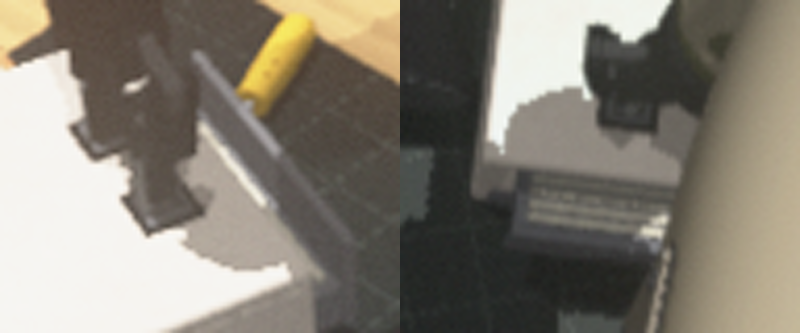

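The panel stands out: its top edge is at row ≈255 in the top view, against 254 expected at 32 mm. Nothing has moved for the last 0.9 s, so it is at its stop. I now lift straight off.

Emit:
send_rows:
  series: [0, 0, -0.5, 0, 0, 0, 0.62, 0, 0, -1, 0, 0, 0, 0.62, 0, 0, -1.6, 0, 0, 0, 0.62, 0, 0, -2.5, 0, 0, 0, 0.62, 0, 0, -4, 0, 0, 0, 0.62, 0, 0, -6, 0, 0, 0, 0.62, 0, 0, -8, 0, 0, 0, 0.62, 0, 0, -10, 0, 0, 0, 0.62, 0, 0, -10, 0, 0, 0, 0.62]

```text
clock: 12.17
tcp_pos: [0.5398, -0.1697, 0.2491]
orientation: [0.001, 0.989, -0.15, 0.003]
wrist_force: [-0.6, -0.5, 0.8]
finger_gap: 0.0529
```

Emit:
send_rows:
  series: [-2.5, 3, 0, 0, 0, 0, 0.62, -5, 6, 0, 0, 0, 0, 0.62, -7.5, 9, 0, 0, 0, 0, 0.62, -10, 12, 0, 0, 0, 0, 0.62, -12, 15, 0, 0, 0, 0, 0.62, -14, 18, 0, 0, 0, 0, 0.62, -16, 21, 0, 0, 0, 0, 0.62, -18, 24, 0, 0, 0, 0, 0.62, -18, 24, 0, 0, 0, 0, 0.62]

```text
clock: 12.92
tcp_pos: [0.291, -0.348, 0.2444]
orientation: [0.001, 0.988, -0.153, -0.001]
wrist_force: [0.7, 0.1, -0.7]
finger_gap: 0.053
```

```bash
python3 - <<'E'
from h import *
a=read_camera("scene");c=read_camera("top");goal((.537,-.169),-.303,.148)
for n,i in(("scene",a),("top",c)):
    o=cv2.imread(f"pics/{n}1.png");d=cv2.absdiff(o,i).max(2)
o=np.hstack([cv2.resize(a[90:290,110:350],(400,333),interpolation=cv2.INTER_CUBIC),cv2.resize(c[120:320,250:490],(400,333),interpolation=cv2.INTER_CUBIC)])
o2=np.hstack([cv2.resize(cv2.imread("pics/scene1.png")[90:290,110:350],(400,300)),cv2.resize(cv2.imread("pics/top1.png")[120:320,250:490],(400,300))])
cv2.imwrite("pics/n5.png",np.vstack([cv2.resize(o,(800,300)),o2]))
E
```

```text
shift [ 17.9  -24.12   9.65] rot [-0.04  0.02 -0.11] tcp [ 0.2939 -0.3454  0.2444] F [-0.69  0.93  0.03] M [0.05 0.01 0.01] gap 0.0528 t 13.0167
```

View pics/n5.png

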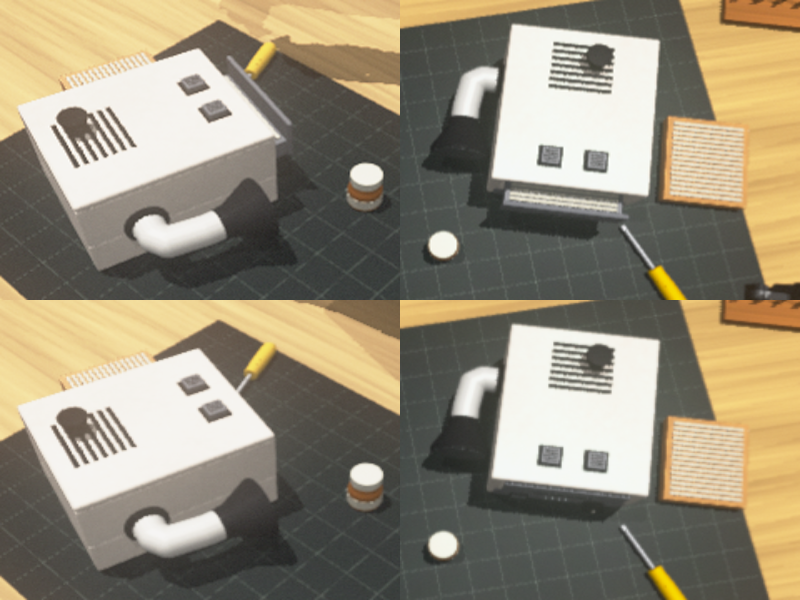

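The cassette stands out, both buttons are up, and the other objects are where they started (upper row now, lower row before). Handing in.

```bash
python3 -c "
from workcell import *
print(hand_in())"
```

```text
the job is handed in; nothing more can be done
None
```

The filter cassette is released and standing out at its stop, and I handed the job in at about 13 s.

- **Press:** I pressed both latch buttons together, one fingertip on each, down to their hard stop. The vertical force was about 25 N, with about 9 N sideways. I held them there for roughly 7 s while the spring ran the cassette out.
- **At the stop:** Two pictures 0.9 s apart, taken before I let go, showed no change. The panel's top edge was at image row ≈255, against 254 expected at 32 mm out.
- **After release:** I lifted straight up and moved the arm clear. The last pictures show both buttons back up and the cassette out. The jar, screwdriver, loupe and spare filter look unmoved from the first pictures, and the wrist force is about zero.
- **Limits of the checks:** How far the buttons went down was judged from force and height, not seen directly. The trained networks mislabelled a few things in the top view, such as a button reported as a jar. I therefore took the positions from both pictures by hand, and the two views agreed to about 3 mm.

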